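Re-rack the blood tubes place for place

TASK

The four blood tubes in the white rack stand in worklist order, counted from the rack's blue end, with one place empty. Move them into the grey rack so that every tube has the same place there, again counted from the blue end, and the same place stays empty. Seat each tube fully down in its well, upright, and do not lay a tube over on the way.

Things in the scene. Friction and masses are not known exactly. Their poses are not given: they have to be found in the camera images.
- tube_red: Blood tube with a red stopper. Body 14 mm across with a white label; stopper 17 mm across, the top 21 mm of the tube; 93 mm tall, 11 to 18 g. Origin: the foot (body centre up to 1.5 mm off it); z runs up to the stopper. Starts upright in a well of rack_white.
- tube_purple: Blood tube with a purple stopper. Body 14 mm across with a white label; stopper 17 mm across, the top 21 mm of the tube; 93 mm tall, 11 to 18 g. Origin: the foot (body centre up to 1.5 mm off it); z runs up to the stopper. Starts upright in a well of rack_white.
- tube_green: Blood tube with a green stopper. Body 14 mm across with a white label; stopper 17 mm across, the top 21 mm of the tube; 93 mm tall, 11 to 18 g. Origin: the foot (body centre up to 1.5 mm off it); z runs up to the stopper. Starts upright in a well of rack_white.
- tube_yellow: Blood tube with a yellow stopper. Body 14 mm across with a white label; stopper 17 mm across, the top 21 mm of the tube; 93 mm tall, 11 to 18 g. Origin: the foot (body centre up to 1.5 mm off it); z runs up to the stopper. Starts upright in a well of rack_white.
- rack_white: White tube rack, fixed, 56 (x) x 200 (y) x 52 mm tall. Origin: centre of underside. Blue end plate (60 mm tall) at its +y end. Five wells in a row at x = 0: place 1 (by the blue end) y = +72 mm, then +36, 0, -36, -72. Well mouth 29 mm wide at z = 52 mm, narrowing over 12 mm to an 18 mm bore, floor at z = 10 mm. Holds the tubes at the start, one well empty.
- rack_grey: Grey tube rack, fixed, 56 (x) x 200 (y) x 52 mm tall. Origin: centre of underside. Blue end plate (60 mm tall) at its +y end. Five wells in a row at x = 0: place 1 (by the blue end) y = +72 mm, then +36, 0, -36, -72. Well mouth 29 mm wide at z = 52 mm, narrowing over 12 mm to an 18 mm bore, floor at z = 10 mm. Empty at the start; may stand any way round.
- sleeve_red: Dark grey adapter sleeve lining the well where the red-stoppered tube starts; fixed in rack_white, it stays when the tube goes. Looks like the others. 33 mm wide, 46 mm tall; origin: centre of its underside, 6 mm above the worktop.
- sleeve_purple: Dark grey adapter sleeve lining the well where the purple-stoppered tube starts; fixed in rack_white, it stays when the tube goes. Looks like the others. 33 mm wide, 46 mm tall; origin: centre of its underside, 6 mm above the worktop.
- sleeve_green: Dark grey adapter sleeve lining the well where the green-stoppered tube starts; fixed in rack_white, it stays when the tube goes. Looks like the others. 33 mm wide, 46 mm tall; origin: centre of its underside, 6 mm above the worktop.
- sleeve_yellow: Dark grey adapter sleeve lining the well where the yellow-stoppered tube starts; fixed in rack_white, it stays when the tube goes. Looks like the others. 33 mm wide, 46 mm tall; origin: centre of its underside, 6 mm above the worktop.

How it is judged:
By the outcome, as a careful person would: the job done as asked, in the order asked, and still so for the second after the job is handed in, with the robot touching nothing.
It also fails if it takes over 106 s, if anything falls off the work surface, if the arm or the gripper's body presses on something with over 40 N, if the wrist force passes 120 N, or if a joint passes its speed limit or range.

ROBOT

A 6-joint arm with a two-finger parallel gripper is mounted at the origin on a cart in front of the work surface, level with it; the furniture and walls round the work are solid. World frame = base frame: x ahead of the robot, y to its left, z up, the work surface at z = 0. Lengths are in m, angles in rad, forces in N, time in s.
With the tool pointing down it reaches from about 0.35 to 0.85 m from the base axis. Payload 8.1 kg.
Tool frame: the origin (TCP) lies between the finger pads; the fingertips stand 11 mm ahead of it and the grasp point (between the pads) lies 8 mm behind it (tips_ahead is the z of the fingertips in the tool frame, in m); z points along the fingers, y is the line along which they close (so a half turn about z gives the same grasp; the last joint's range is limited). The gripper opens to 93 mm and grips with 3 to 60 N. Pads are 15 mm wide; open, the fingers measure 128 mm over their backs; the gripper's body (75 mm by 188 mm) begins 65 mm behind the grasp point.
Start: joints at [1.079, 0.13, 1.488, -0, 1.523, -0.085], TCP at [0.237, 0.551, 0.23] pointing down, gripper open.
Joint ranges: [-2.96, 2.96], [-0.89, 2.26], [0.02, 2.5], [-1.34, 4.48], [0, 2.73], [-2.66, 2.66]. Speed limits (rad/s): [2.39, 2.39, 2.79, 3.14, 3.14, 3.14].

INTERFACE

Orientations are given as a rotation vector (axis times angle).
In Python, from plant import read_state, read_camera, close_job, tips_ahead gives the robot as it stands. The module is installed in compiled form; this text tells all that it offers.
- The arm moves only by the tool move_arm, never from a script. Its argument "plan" is a list of rows, each a list of 7 numbers: the turn, a rotation vector about the tool's x, y, z in units of 6 degrees (1.0 is 6 degrees), then the shift along the tool's x, y, z in units of 25 mm (1.0 is 25 mm), then the finger opening in mm, from 0 to 93. A call has exactly 10 rows; each row shifts and turns the commanded pose from where the row before left it, along the tool's axes as they then stand; what a row does not reach is not made up. A row lasts 1/10 s, in which the tool goes at most 50 mm and 8.59 degrees, less where a joint would pass 70% of its speed; a pose out of reach is approached as far as the arm can. A call is refused whole if a number of a shift passes 1 or a number of a turn 1, either way. A call with a gripper value outside its range is refused whole. The fingers move at their own pace and stop on an object; "force" is the grip in N (left out, the last holds). Time passes only in rows, so rows that do not move let the fingers close, or fill a call up. It gives the time, the measured TCP pose, the force, the opening and the grip force at its end, in the units of the state.
- read_state(): the state, without advancing time (a new reading comes with each control period).
- read_camera(name): name is "side" or "top"; returns a dict with "frame" (420x560x3 uint8, red, green, blue), "z_map" (420x560 float32, m along the optical axis (not along the pixel's ray), 0 where there is no reading), "fx", "fy", "cx", "cy" (pixels), "distortion" ([k1, k2, p1, p2, k3] as OpenCV has them; the pictures are not rectified), "rvec" (rotation vector, rad) and "tvec" (3), from world to camera coordinates, as OpenCV has them. Camera axes: x right, y down, z forward; pixel columns grow to the right and rows downward; lengths in m; the calibration is good to about 2 mm. A picture is of the moment at which its call begins.
- close_job(): hands the job in; it is judged then, once.
The state is a dict: "t": time; "q": joint angles; "dq": joint speeds; "joint_torque": joint torques, N m; "tool_pos": TCP position; "orientation": TCP orientation; "force": force on the tool from outside, world axes, zero at the start; "wrist_torque": the same for the moment, N m; "opening": finger opening in m; "gripper_force": force on a finger pad.
Only numpy, scipy, OpenCV 4.12 (cv2) and the standard library are available. Lean on these libraries where they do the work, as an engineer would, in place of code of your own. Each camera call takes 0.05 s, during which the arm holds its last target. There are 200 camera calls.

## Working session

There is one attempt and no reset: what is moved stays moved. The work goes in short steps, Python scripts to look and compute and a tool call to move; the robot and the scene stay as the last step left them, time stands still between calls to the robot, and variables do not carry over. Pictures are saved under pics/ and viewed, at most 14 in all, crops included, and the job is handed in when it is done.

Besides the shell and the picture viewer there is one more tool, called by a JSON object that holds its "fn" and its "kwargs", one argument or row to a line. move_arm: Moves the arm, as the interface text tells. Its arguments: {"type":"object","properties":{"plan":{"type":"array","items":{"type":"array","items":{"type":"number"}}},"force":{"type":"number"}},"required":["plan"]}

```bash
mkdir -p pics; cat > h.py <<'E'
import numpy as np, cv2
from plant import read_state, read_camera, tips_ahead
from scipy.spatial.transform import Rotation as R
def cam(n):
    c=read_camera(n); c['K']=np.array([[c['fx'],0,c['cx']],[0,c['fy'],c['cy']],[0,0,1]]); c['d']=np.array(c['distortion'],float)
    c['R']=R.from_rotvec(np.ravel(c['rvec'])).as_matrix(); c['t']=np.ravel(c['tvec']); return c
def xyzmap(c):
    h,w=c['z_map'].shape; u,v=np.meshgrid(np.arange(w),np.arange(h))
    p=cv2.undistortPoints(np.stack([u,v],-1).reshape(-1,1,2).astype(float),c['K'],c['d']).reshape(-1,2)
    X=np.c_[p,np.ones(len(p))]*c['z_map'].reshape(-1,1)
    return ((X-c['t'])@c['R']).reshape(h,w,3)
def ray(c,uv,z):
    p=cv2.undistortPoints(np.array(uv,float).reshape(-1,1,2),c['K'],c['d']).reshape(-1,2)
    d=np.c_[p,np.ones(len(p))]@c['R']; o=-c['R'].T@c['t']
    return o+d*((z-o[2])/d[:,2:])
def save(c,f): cv2.imwrite(f,cv2.cvtColor(c['frame'],cv2.COLOR_RGB2BGR))
E
python3 - <<'E'
from h import *
for n in('top','side'):
    c=cam(n); save(c,f'pics/{n}0.png'); print(n,-c['R'].T@c['t'],c['fx'],c['R'][2])
s=read_state(); print(s,tips_ahead)
E
```

```text
top [ 0.50213368 -0.00466368  0.93602437] 463.0197467046751 [ 0.02220007  0.01698444 -0.99960927]
side [-0.15997533  0.47174764  0.42019316] 430.7584128340343 [ 0.76629217 -0.48451123 -0.42195399]
{'t': 0.1, 'q': array([ 1.07859496e+00,  1.31092710e-01,  1.48917674e+00,  2.81835403e-05,
        1.52297146e+00, -8.54015200e-02]), 'dq': array([ 0.00114259, -0.00138981, -0.00148804,  0.00115905,  0.0011229 ,
       -0.00071727]), 'joint_torque': array([ 1.35506802e-03, -5.61342323e+01, -4.93096304e+01,  7.68519519e-02,
        2.91265600e-02, -7.84031135e-05]), 'tool_pos': array([0.23714259, 0.55061564, 0.2286846 ]), 'orientation': array([-6.34504376e-01, -3.07634258e+00,  2.46886563e-03]), 'force': array([0.14799445, 0.52229316, 0.39805248]), 'wrist_torque': array([ 0.03198175,  0.01783573, -0.0568229 ]), 'gripper_force': 0.0, 'opening': 0.09312851412358841} 0.011
```

View pics/top0.png

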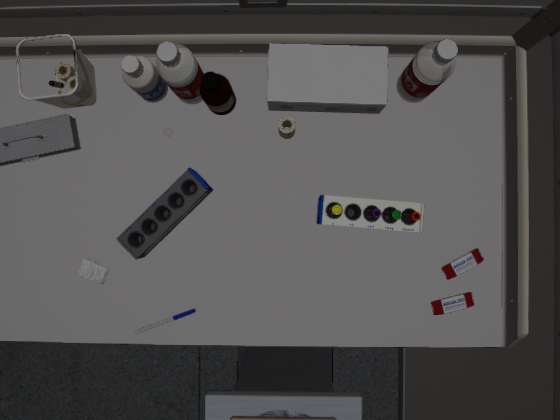

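View pics/side0.png

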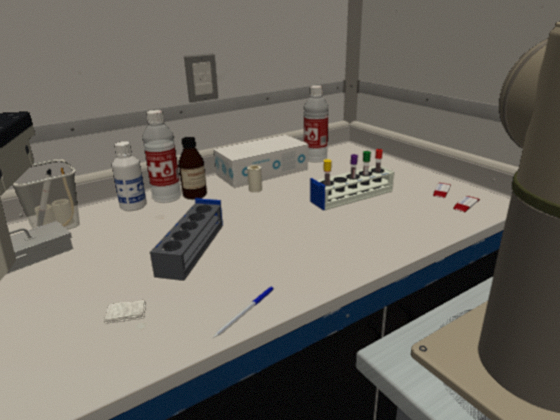

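The top view shows the white rack with its blue end on the left. Yellow is at (337,210), the empty place at (353,212), purple at (375,213), green at (396,215) and red at (415,216), so place 2 is the empty one. The grey rack's blue end is at (200,180), with place 1 near (190,187) and place 5 near (136,239). The side view agrees.

```bash
python3 - <<'E'
from h import *
hues={'yellow':(22,35),'purple':(125,150),'green':(50,75),'red':(0,6)}
for n in('top','side'):
    c=cam(n); P=xyzmap(c); hsv=cv2.cvtColor(c['frame'],cv2.COLOR_RGB2HSV)
    inr=(P[...,0]>.35)&(P[...,0]<.6)&(P[...,1]<.05)&(P[...,1]>-.3)
    for k,(a,b) in hues.items():
        m=inr&(hsv[...,0]>=a)&(hsv[...,0]<=b)&(hsv[...,1]>120)&(hsv[...,2]>50)&(P[...,2]>.07)
        q=P[m]
        if len(q)<3: print(n,k,len(q));continue
        zt=np.percentile(q[:,2],95); t=q[q[:,2]>zt-.006]
        v,u=np.where(m); print(n,k,len(q),'ztop',zt.round(4),'topmid',((t.max(0)+t.min(0))/2).round(4),'span',np.ptp(t,0).round(3),'mid',((q.max(0)+q.min(0))/2).round(4))
    for name,xr,yr in(('grey',(.3,.65),(.2,.5)),('white',(.35,.6),(-.3,.05))):
        r=(P[...,0]>xr[0])&(P[...,0]<xr[1])&(P[...,1]>yr[0])&(P[...,1]<yr[1])
        bl=r&(hsv[...,0]>100)&(hsv[...,0]<122)&(hsv[...,1]>150)&(P[...,2]>.03)
        t=r&(P[...,2]>.046)&(P[...,2]<.058)
        if n=='top':
            top=P[t]; rect=cv2.minAreaRect((top[:,:2]*1000).astype(np.float32)); print(name,rect,'z',np.median(top[:,2]))
        b=P[bl]; print(n,name,'blue',len(b),np.median(b,0).round(4),'zmax',b[:,2].max().round(4))
    if n=='top':
        dark=((c['frame'].max(2)<35)).astype(np.uint8)
        for cn in cv2.findContours(dark,cv2.RETR_LIST,cv2.CHAIN_APPROX_NONE)[0]:
            if 40<cv2.contourArea(cn)<500:
                e=cv2.fitEllipse(cn); X=ray(c,[e[0]],.052)[0]
                if .3<X[0]<.65 and -.35<X[1]<.55: print('well',np.round(e[0],1),np.round(e[1],1),X.round(4))
E
```

```text
top yellow 78 ztop 0.1064 topmid [ 0.5183 -0.0534  0.5183] span [0.032 0.098 0.835] mid [ 0.5183 -0.0534  0.518 ]
top purple 34 ztop 0.1053 topmid [ 0.5205 -0.1664  0.1032] span [0.014 0.013 0.005] mid [ 0.5205 -0.1664  0.1022]
top green 69 ztop 0.1054 topmid [ 0.5141 -0.1076  0.5179] span [0.024 0.206 0.836] mid [ 0.5141 -0.1076  0.5176]
top red 54 ztop 0.1045 topmid [ 0.5155 -0.237   0.102 ] span [0.014 0.016 0.006] mid [ 0.5156 -0.237   0.0976]
grey ((509.8656005859375, 243.62937927246094), (57.027618408203125, 175.3810577392578), 44.14942932128906) z 0.05001887580043444
top grey blue 7 [0.5131 0.2765 0.0508] zmax 0.0528
white ((521.0616455078125, -163.8013458251953), (204.01708984375, 56.1705322265625), 85.57469940185547) z 0.04984033986874556
top white blue 112 [ 0.5284 -0.0675  0.059 ] zmax 0.936
well [135.6 239.1] [14.3 15.4] [0.4684 0.2862 0.052 ]
well [148.9 226.2] [14.6 15. ] [0.4935 0.2605 0.052 ]
well [408.  216.2] [12.9 14.1] [ 0.5158 -0.2361  0.052 ]
well [350.4 212.3] [7.1 8.7] [ 0.5227 -0.1261  0.052 ]
well [388.8 214.9] [12.1 14.7] [ 0.5181 -0.1995  0.052 ]
well [370
[... 158 characters left out ...]

well [334.3 209.8] [13.5 14. ] [ 0.5273 -0.0954  0.052 ]
well [175.6 200.2] [14.3 14.7] [0.544  0.2091 0.052 ]
well [188.8 187.1] [14.  14.9] [0.5692 0.1839 0.052 ]
side yellow 75 ztop 0.1043 topmid [ 0.5239 -0.0929  0.1019] span [0.016 0.014 0.006] mid [ 0.5239 -0.0919  0.0943]
side purple 39 ztop 0.1028 topmid [ 0.5161 -0.1648  0.1005] span [0.009 0.01  0.006] mid [ 0.5153 -0.1646  0.0949]
side green 50 ztop 0.1042 topmid [ 0.5118 -0.2002  0.1018] span [0.012 0.012 0.007] mid [ 0.5118 -0.2002  0.0949]
side red 59 ztop 0.1034 topmid [ 0.5104 -0.2365  0.1016] span [0.014 0.015 0.006] mid [ 0.5104 -0.2365  0.094 ]
  return _methods._mean(a, axis=axis, dtype=dtype,
  ret = um.true_divide(
Traceback (most recent call last):
ValueError: zero-size array to reduction operation maximum which has no identity
```

```bash
cat >> h.py <<'E'
W=np.array([[.5273,-.0954],[.5241,-.1301],[.5212,-.1646],[.5181,-.1995],[.5158,-.2361]])
G=np.array([[.5692,.1839],[.5440,.2091],[.5190,.2349],[.4935,.2605],[.4684,.2862]])
def lat(P):  # lattice with 36 mm pitch through measured wells
    d=(P[0]-P[4])/np.linalg.norm(P[0]-P[4]); return P.mean(0)+np.outer([.072,.036,0,-.036,-.072],d), d
W,dw=lat(W); G,dg=lat(G)
yaw_of=lambda d: np.degrees(np.arctan2(d[0],-d[1])) if False else None
YW=np.degrees(np.arctan2(-dw[0],dw[1])); YG=np.degrees(np.arctan2(-dg[0],dg[1]))
YG=(YG+90)%180-90; YW=(YW+90)%180-90
def rows(pts,yaws,start=None):
    """waypoints -> per-row numbers (turn z, shift x,y,z) in move units; level tool"""
    s=read_state(); M=R.from_rotvec(s['orientation']).as_matrix(); p=np.array(s['tool_pos'])
    y=np.degrees(np.arctan2(M[1,1],M[0,1])); print('at',p.round(4),'yaw',y.round(2),'tilt',np.degrees(M[:2,2]).round(2),'F',s['force'].round(1),'op',s['opening'],'g',s['gripper_force'],'t',s['t'])
    for q,yy in zip(pts,yaws):
        q=np.array(q); dy=(yy-y+90)%180-90
        n=1
        while True:
            out=[];a=y
            for i in range(n):
                r=np.radians(a); tx=np.array([np.sin(r),-np.cos(r),0]); ty=np.array([np.cos(r),np.sin(r),0]); tz=np.array([0,0,-1.])
                d=(q-p)/n; out.append([-dy/n/6,d@tx/.025,d@ty/.025,d@tz/.025]); a+=dy/n
            if np.abs(out).max()<=1: break
            n+=1
        print('->',q.round(4),round(yy,1),n); print(*[str(np.round(o,2).tolist()) for o in out],sep='\n')
        p=q;y=y+dy
E
python3 - <<'E'
from h import *
print(W.round(4),G.round(4),YW,YG)
rows([[W[0][0]-.002,W[0][1]+.001,.15]],[YW])
E
```

```text
[[ 0.5272 -0.0934]
 [ 0.5242 -0.1293]
 [ 0.5213 -0.1651]
 [ 0.5184 -0.201 ]
 [ 0.5154 -0.2369]] [[0.5694 0.1836]
 [0.5441 0.2093]
 [0.5188 0.2349]
 [0.4936 0.2606]
 [0.4683 0.2862]] -4.672637234819973 44.57684831760798
at [0.2372 0.5507 0.229 ] yaw 66.69 tilt [-0.03 -0.06] F [-0.2 -0.3  0. ] op 0.09287755612234723 g 0.0 t 0.2
-> [ 0.5252 -0.0924  0.15  ] -4.7 29
[0.41, 0.72, -0.66, 0.11]
[0.41, 0.74, -0.63, 0.11]
[0.41, 0.77, -0.59, 0.11]
[0.41, 0.79, -0.56, 0.11]
[0.41, 0.82, -0.53, 0.11]
[0.41, 0.84, -0.49, 0.11]
[0.41, 0.86, -0.45, 0.11]
[0.41, 0.88, -0.42, 0.11]
[0.41, 0.9, -0.38, 0.11]
[0.41, 0.91, -0.34, 0.11]
[0.41, 0.92, -0.3, 0.11]
[0.41, 0.94, -0.26, 0.11]
[0.41, 0.95, -0.22, 0.11]
[0.41, 0.96, -0.18, 0.11]
[0.41, 0.96, -0.14, 0.11]
[0.41, 0.97, -0.1, 0.11]
[0.41, 0.97, -0.05, 0.11]
[0.41, 0.97, -0.01, 0.11]
[0.41, 0.97, 0.03, 0.11]
[0.41, 0.97, 0.07, 0.11]
[0.41, 0.97, 0.11, 0.11]
[0.41, 0.96, 0.15, 0.11]
[0.41, 0.95, 0.19, 0.11]
[0.41, 0.94, 0.24, 0.11]
[0.41, 0.93, 0.28, 0.11]
[0.41, 0.92, 0.32, 0.11]
[0.41, 0.9, 0.35, 0.11]
[0.41, 0.89, 0.39, 0.11]
[0.41, 0.87, 0.43, 0.11]
```

{"fn": "move_arm", "kwargs": {
  "plan": [
    [0,0,0.4,0.72,-0.66,0.1,50],
    [0,0,0.4,0.74,-0.63,0.1,50],
    [0,0,0.4,0.77,-0.6,0.1,50],
    [0,0,0.4,0.8,-0.56,0.1,50],
    [0,0,0.4,0.82,-0.53,0.1,50],
    [0,0,0.4,0.84,-0.5,0.1,50],
    [0,0,0.4,0.86,-0.45,0.1,50],
    [0,0,0.4,0.88,-0.42,0.1,50],
    [0,0,0.4,0.9,-0.38,0.1,50],
    [0,0,0.4,0.9,-0.34,0.1,50]
  ]
}}

```text
t: 1.2
tool_pos: [0.0002, 0.5612, 0.2044]
orientation: [1.263, 2.877, -0.0]
force: [0.5, 0.8, 0.6]
opening: 0.05
gripper_force: 0.0
```

{"fn": "move_arm", "kwargs": {
  "plan": [
    [0,0,0.4,0.92,-0.3,0.1,50],
    [0,0,0.4,0.94,-0.26,0.1,50],
    [0,0,0.4,0.95,-0.22,0.1,50],
    [0,0,0.4,0.96,-0.18,0.1,50],
    [0,0,0.4,0.96,-0.14,0.1,50],
    [0,0,0.4,0.97,-0.1,0.1,50],
    [0,0,0.4,0.97,-0.05,0.1,50],
    [0,0,0.4,0.97,0,0.1,50],
    [0,0,0.4,0.97,0.03,0.1,50],
    [0,0,0.4,0.97,0.07,0.1,50]
  ]
}}

```text
t: 2.2
tool_pos: [-0.1471, 0.7457, 0.179]
orientation: [1.833, 2.551, -0.001]
force: [-0.1, 0.0, 0.2]
opening: 0.0501
gripper_force: 0.0
```

```bash
python3 - <<'E'
from h import *
rows([[W[0][0]-.002,W[0][1]+.001,.14]],[YW])
E
```

```text
at [-0.1471  0.7457  0.179 ] yaw 18.62 tilt [-0.   -0.04] F [-0.1  0.   0.2] op 0.05007064742676864 g 0.0 t 2.2
-> [ 0.5252 -0.0924  0.14  ] -4.7 41
[0.09, 0.98, 0.36, 0.04]
[0.09, 0.98, 0.37, 0.04]
[0.09, 0.98, 0.38, 0.04]
[0.09, 0.97, 0.39, 0.04]
[0.09, 0.97, 0.4, 0.04]
[0.09, 0.97, 0.41, 0.04]
[0.09, 0.96, 0.42, 0.04]
[0.09, 0.96, 0.43, 0.04]
[0.09, 0.95, 0.44, 0.04]
[0.09, 0.95, 0.45, 0.04]
[0.09, 0.94, 0.46, 0.04]
[0.09, 0.94, 0.47, 0.04]
[0.09, 0.93, 0.47, 0.04]
[0.09, 0.93, 0.48, 0.04]
[0.09, 0.92, 0.49, 0.04]
[0.09, 0.92, 0.5, 0.04]
[0.09, 0.91, 0.51, 0.04]
[0.09, 0.91, 0.52, 0.04]
[0.09, 0.9, 0.53, 0.04]
[0.09, 0.9, 0.54, 0.04]
[0.09, 0.89, 0.55, 0.04]
[0.09, 0.89, 0.56, 0.04]
[0.09, 0.88, 0.56, 0.04]
[0.09, 0.88, 0.57, 0.04]
[0.09, 0.87, 0.58, 0.04]
[0.09, 0.87, 0.59, 0.04]
[0.09, 0.86, 0.6, 0.04]
[0.09, 0.85, 0.61, 0.04]
[0.09, 0.85, 0.62, 0.04]
[0.09, 0.84, 0.62, 0.04]
[0.09, 0.84, 0.63, 0.04]
[0.09, 0.83, 0.64, 0.04]
[0.09, 0.82, 0.65, 0.04]
[0.09, 0.82, 0.66, 0.04]
[0.09, 0.81, 0.67, 0.04]
[0.09, 0.8, 0.67, 0.04]
[0.09, 0.8, 0.68, 0.04]
[0.09, 0.79, 0.69, 0.04]
[0.09, 0.78, 0.7, 0.04]
[0.09, 0.78, 0.71, 0.04]
[0.09, 0.77, 0.71, 0.04]
```

I had the sign of the tool x axis wrong, so the arm went the other way, though through free space. I'm fixing the helper.

```bash
sed -i 's/tx=np.array(\[np.sin(r),-np.cos(r),0\])/tx=np.array([-np.sin(r),np.cos(r),0])/; /^yaw_of/d' h.py; python3 - <<'E'
from h import *
rows([[W[0][0]-.002,W[0][1]+.001,.15]],[YW])
E
```

```text
at [-0.1471  0.7457  0.179 ] yaw 18.62 tilt [-0.   -0.04] F [-0.1  0.   0.2] op 0.05007064742676864 g 0.0 t 2.2
-> [ 0.5252 -0.0924  0.15  ] -4.7 41
[0.09, -0.98, 0.36, 0.03]
[0.09, -0.98, 0.37, 0.03]
[0.09, -0.98, 0.38, 0.03]
[0.09, -0.97, 0.39, 0.03]
[0.09, -0.97, 0.4, 0.03]
[0.09, -0.97, 0.41, 0.03]
[0.09, -0.96, 0.42, 0.03]
[0.09, -0.96, 0.43, 0.03]
[0.09, -0.95, 0.44, 0.03]
[0.09, -0.95, 0.45, 0.03]
[0.09, -0.94, 0.46, 0.03]
[0.09, -0.94, 0.47, 0.03]
[0.09, -0.93, 0.47, 0.03]
[0.09, -0.93, 0.48, 0.03]
[0.09, -0.92, 0.49, 0.03]
[0.09, -0.92, 0.5, 0.03]
[0.09, -0.91, 0.51, 0.03]
[0.09, -0.91, 0.52, 0.03]
[0.09, -0.9, 0.53, 0.03]
[0.09, -0.9, 0.54, 0.03]
[0.09, -0.89, 0.55, 0.03]
[0.09, -0.89, 0.56, 0.03]
[0.09, -0.88, 0.56, 0.03]
[0.09, -0.88, 0.57, 0.03]
[0.09, -0.87, 0.58, 0.03]
[0.09, -0.87, 0.59, 0.03]
[0.09, -0.86, 0.6, 0.03]
[0.09, -0.85, 0.61, 0.03]
[0.09, -0.85, 0.62, 0.03]
[0.09, -0.84, 0.62, 0.03]
[0.09, -0.84, 0.63, 0.03]
[0.09, -0.83, 0.64, 0.03]
[0.09, -0.82, 0.65, 0.03]
[0.09, -0.82, 0.66, 0.03]
[0.09, -0.81, 0.67, 0.03]
[0.09, -0.8, 0.67, 0.03]
[0.09, -0.8, 0.68, 0.03]
[0.09, -0.79, 0.69, 0.03]
[0.09, -0.78, 0.7, 0.03]
[0.09, -0.78, 0.71, 0.03]
[0.09, -0.77, 0.71, 0.03]
```

{"fn": "move_arm", "kwargs": {
  "plan": [
    [0,0,0.1,-0.98,0.36,0,50],
    [0,0,0.1,-0.98,0.37,0,50],
    [0,0,0.1,-0.98,0.38,0,50],
    [0,0,0.1,-0.97,0.39,0,50],
    [0,0,0.1,-0.97,0.4,0,50],
    [0,0,0.1,-0.97,0.41,0,50],
    [0,0,0.1,-0.96,0.42,0,50],
    [0,0,0.1,-0.96,0.43,0,50],
    [0,0,0.1,-0.95,0.44,0,50],
    [0,0,0.1,-0.95,0.45,0,50]
  ]
}}

```text
t: 3.2
tool_pos: [0.0182, 0.5395, 0.1794]
orientation: [1.963, 2.453, -0.0]
force: [-0.5, -0.5, 0.7]
opening: 0.05
gripper_force: 0.0
```

Right direction now, so I'm continuing.

{"fn": "move_arm", "kwargs": {
  "plan": [
    [0,0,0.1,-0.94,0.46,0,50],
    [0,0,0.1,-0.94,0.47,0,50],
    [0,0,0.1,-0.93,0.48,0,50],
    [0,0,0.1,-0.93,0.48,0,50],
    [0,0,0.1,-0.92,0.49,0,50],
    [0,0,0.1,-0.92,0.5,0,50],
    [0,0,0.1,-0.91,0.51,0,50],
    [0,0,0.1,-0.91,0.52,0,50],
    [0,0,0.1,-0.9,0.53,0,50],
    [0,0,0.1,-0.9,0.54,0,50]
  ]
}}

```text
t: 4.2
tool_pos: [0.1807, 0.3347, 0.1796]
orientation: [2.088, 2.347, 0.0]
force: [0.3, -0.5, 0.5]
opening: 0.0498
gripper_force: 0.0
```

{"fn": "move_arm", "kwargs": {
  "plan": [
    [0,0,0.1,-0.9,0.55,0,50],
    [0,0,0.1,-0.9,0.56,0,50],
    [0,0,0.1,-0.88,0.56,0,50],
    [0,0,0.1,-0.88,0.57,0,50],
    [0,0,0.1,-0.87,0.58,0,50],
    [0,0,0.1,-0.87,0.6,0,50],
    [0,0,0.1,-0.86,0.6,0,50],
    [0,0,0.1,-0.85,0.61,0,50],
    [0,0,0.1,-0.85,0.62,0,50],
    [0,0,0.1,-0.84,0.62,0,50]
  ]
}}

```text
t: 5.2
tool_pos: [0.3423, 0.1278, 0.1796]
orientation: [2.209, 2.234, 0.0]
force: [0.2, -0.3, -0.3]
opening: 0.0498
gripper_force: 0.0
```

```bash
python3 - <<'E'
from h import *
rows([[W[0][0]-.002,W[0][1]+.001,.15]],[YW])
E
```

```text
at [0.3423 0.1278 0.1796] yaw 0.66 tilt [0.02 0.01] F [ 0.2 -0.3 -0.3] op 0.04981139133395794 g 0.0 t 5.2
-> [ 0.5252 -0.0924  0.15  ] -4.7 9
[0.1, -0.99, 0.8, 0.13]
[0.1, -0.98, 0.81, 0.13]
[0.1, -0.97, 0.82, 0.13]
[0.1, -0.96, 0.83, 0.13]
[0.1, -0.95, 0.84, 0.13]
[0.1, -0.94, 0.85, 0.13]
[0.1, -0.94, 0.86, 0.13]
[0.1, -0.93, 0.87, 0.13]
[0.1, -0.92, 0.88, 0.13]
```

{"fn": "move_arm", "kwargs": {
  "plan": [
    [0,0,0.1,-0.98,0.8,0.13,50],
    [0,0,0.1,-0.98,0.8,0.13,50],
    [0,0,0.1,-0.97,0.82,0.13,50],
    [0,0,0.1,-0.96,0.83,0.13,50],
    [0,0,0.1,-0.95,0.84,0.13,50],
    [0,0,0.1,-0.94,0.85,0.13,50],
    [0,0,0.1,-0.94,0.86,0.13,50],
    [0,0,0.1,-0.93,0.84,0.13,50],
    [0,0,0.1,-0.7,0.7,0.13,50],
    [0,0,0,0,0,0,50]
  ]
}}

```text
t: 6.2
tool_pos: [0.5201, -0.0874, 0.1496]
orientation: [-2.313, -2.125, 0.001]
force: [-0.6, 0.4, 0.5]
opening: 0.0499
gripper_force: 0.0
```

```bash
python3 - <<'E'
from h import *
c=cam('side'); f=c['frame'][120:260,260:440]; cv2.imwrite('pics/s1.png',cv2.resize(cv2.cvtColor(f,cv2.COLOR_RGB2BGR),None,fx=4,fy=4,interpolation=2))
P=xyzmap(c); hsv=cv2.cvtColor(c['frame'],cv2.COLOR_RGB2HSV)
m=(hsv[...,0]>=22)&(hsv[...,0]<=35)&(hsv[...,1]>120)&(P[...,2]>.07)&(P[...,2]<.12)&(P[...,0]>.45)&(P[...,0]<.6)
q=P[m];print(len(q),np.median(q,0),q.min(0),q.max(0))
rows([[W[0][0]-.002,W[0][1]+.001,.085]],[YW])
E
```

```text
74 [ 0.51933923 -0.09062012  0.09686258] [ 0.51320253 -0.10048421  0.08428282] [ 0.53002254 -0.08474736  0.10540816]
at [ 0.5193 -0.0861  0.1497] yaw -4.8 tilt [-0.08  0.02] F [-0.   0.2  0. ] op 0.05015118130936862 g 0.0 t 6.25
-> [ 0.5252 -0.0924  0.085 ] -4.7 3
[-0.01, -0.08, 0.09, 0.86]
[-0.01, -0.08, 0.09, 0.86]
[-0.01, -0.08, 0.09, 0.86]
```

View pics/s1.png

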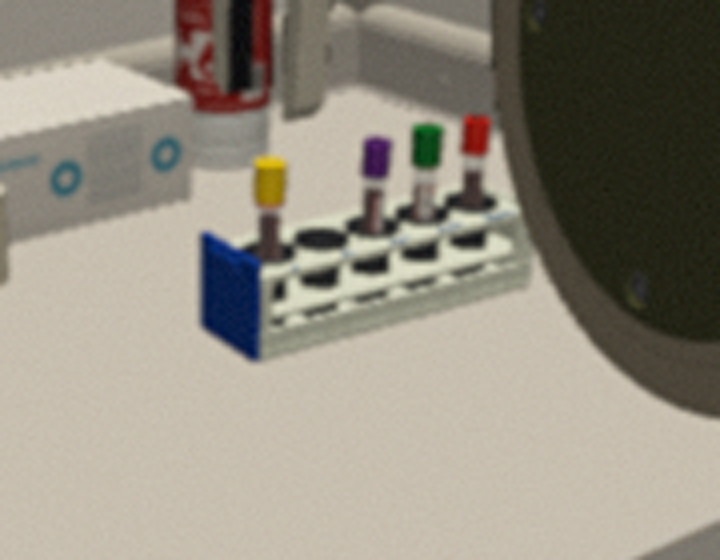

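The crop shows the open fingers above the yellow stopper at (270,160), one on either side. I'm descending and gripping.

{"fn": "move_arm", "kwargs": {
  "plan": [
    [0,0,0,-0.1,0.1,0.7,50],
    [0,0,0,-0.1,0.1,0.7,50],
    [0,0,0,-0.06,0.05,0.7,50],
    [0,0,0,0,0,0.5,50],
    [0,0,0,0,0,0,50],
    [0,0,0,0,0,0,8],
    [0,0,0,0,0,0,8],
    [0,0,0,0,0,0,8],
    [0,0,0,0,0,0,8],
    [0,0,0,0,0,0,8]
  ],
  "force": 15
}}

```text
t: 7.25
tool_pos: [0.5253, -0.0924, 0.0859]
orientation: [2.31, 2.128, 0.001]
force: [-0.6, -0.4, 3.7]
opening: 0.0164
gripper_force: 15.0
```

{"fn": "move_arm", "kwargs": {
  "plan": [
    [0,0,0,0,0,-0.3,8],
    [0,0,0,0,0,-0.4,8],
    [0,0,0,0,0,-0.5,8],
    [0,0,0,0,0,-0.5,8],
    [0,0,0,0,0,-0.5,8],
    [0,0,0,0,0,-0.5,8],
    [0,0,0,0,0,-0.5,8],
    [0,0,0,0,0,-0.5,8],
    [0,0,0,0,0,-0.3,8],
    [0,0,0,0,0,0,8]
  ]
}}

```text
t: 8.25
tool_pos: [0.5258, -0.0925, 0.187]
orientation: [2.309, 2.127, 0.002]
force: [0.9, -1.1, 0.1]
opening: 0.0162
gripper_force: 15.0
```

```bash
python3 - <<'E'
from h import *
c=cam('side'); f=c['frame'][100:250,240:440]; cv2.imwrite('pics/s2.png',cv2.resize(cv2.cvtColor(f,cv2.COLOR_RGB2BGR),None,fx=4,fy=4,interpolation=2))
rows([[*G[0],.20]],[YG])
E
```

```text
at [ 0.5254 -0.0923  0.1859] yaw -4.71 tilt [ 0.06 -0.01] F [-0.3  0.2 -0.9] op 0.016243898133157957 g 14.999956239480525 t 8.3
-> [0.5694 0.1836 0.2   ] 44.6 12
[-0.68, 0.93, 0.07, -0.05]
[-0.68, 0.92, 0.14, -0.05]
[-0.68, 0.91, 0.2, -0.05]
[-0.68, 0.89, 0.27, -0.05]
[-0.68, 0.87, 0.33, -0.05]
[-0.68, 0.84, 0.39, -0.05]
[-0.68, 0.81, 0.45, -0.05]
[-0.68, 0.78, 0.51, -0.05]
[-0.68, 0.74, 0.56, -0.05]
[-0.68, 0.7, 0.61, -0.05]
[-0.68, 0.65, 0.66, -0.05]
[-0.68, 0.6, 0.71, -0.05]
```

View pics/s2.png

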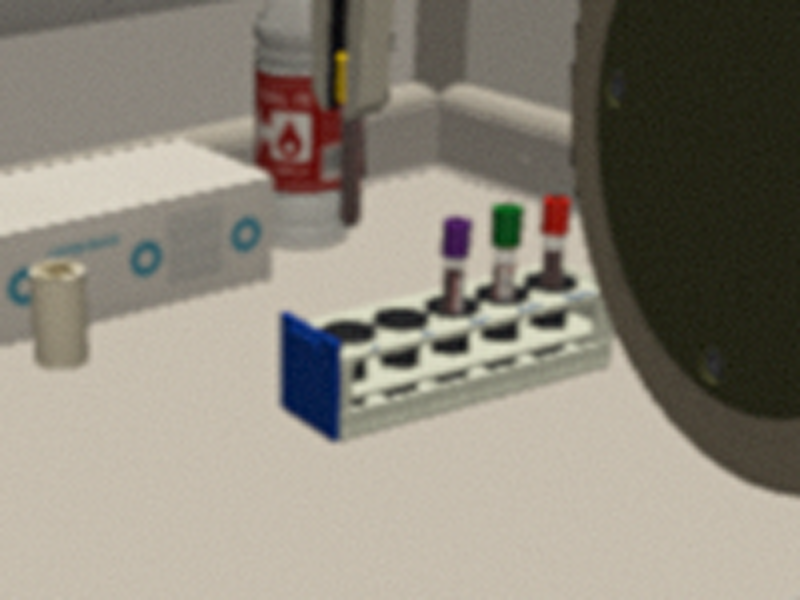

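The yellow tube hangs straight from the fingers at (350,100–225), clear of the rack. Carrying it to grey place 1.

{"fn": "move_arm", "kwargs": {
  "plan": [
    [0,0,-0.68,0.93,0.07,0,8],
    [0,0,-0.68,0.92,0.14,0,8],
    [0,0,-0.68,0.9,0.2,0,8],
    [0,0,-0.68,0.9,0.27,0,8],
    [0,0,-0.68,0.87,0.33,0,8],
    [0,0,-0.68,0.84,0.4,0,8],
    [0,0,-0.68,0.8,0.45,0,8],
    [0,0,-0.68,0.78,0.5,0,8],
    [0,0,-0.68,0.74,0.56,0,8],
    [0,0,-0.68,0.7,0.6,0,8]
  ]
}}

```text
t: 9.3
tool_pos: [0.5615, 0.1377, 0.1842]
orientation: [-1.419, -2.801, 0.002]
force: [0.5, 0.4, 0.4]
opening: 0.0157
gripper_force: 15.0
```

{"fn": "move_arm", "kwargs": {
  "plan": [
    [0,0,-0.68,0.65,0.66,0,8],
    [0,0,-0.68,0.6,0.7,0,8],
    [0,0,0,0,0,0.5,8],
    [0,0,0,0,0,0.5,8],
    [0,0,0,0,0,0,8],
    [0,0,0,0,0,0,8],
    [0,0,0,0,0,0,8],
    [0,0,0,0,0,0,8],
    [0,0,0,0,0,0,8],
    [0,0,0,0,0,0,8]
  ]
}}

```text
t: 10.3
tool_pos: [0.5697, 0.1823, 0.1608]
orientation: [1.221, 2.894, 0.001]
force: [-0.3, -0.2, -0.4]
opening: 0.0159
gripper_force: 15.0
```

```bash
python3 - <<'E'
from h import *
c=cam('top'); f=c['frame'][140:280,80:260]; cv2.imwrite('pics/t3.png',cv2.resize(cv2.cvtColor(f,cv2.COLOR_RGB2BGR),None,fx=4,fy=4,interpolation=2))
c=cam('side'); f=c['frame'][100:290,130:330]; cv2.imwrite('pics/s3.png',cv2.resize(cv2.cvtColor(f,cv2.COLOR_RGB2BGR),None,fx=3,fy=3,interpolation=2))
rows([[*G[0],.12],[*G[0],.085]],[YG,YG])
# bodies below the fingers: tube body bottom in world
P=xyzmap(c); m=(np.abs(P[...,0]-G[0][0])<.03)&(np.abs(P[...,1]-G[0][1])<.03)&(P[...,2]>.07)&(P[...,2]<.13)
q=P[m]; print(len(q),q.min(0),q.max(0),np.median(q,0))
E
```

```text
at [0.5695 0.1824 0.1606] yaw 44.25 tilt [0.02 0.  ] F [-0.2 -0.3  0.7] op 0.016313142816478502 g 14.999933391809464 t 10.4
-> [0.5694 0.1836 0.12  ] 44.6 2
[-0.03, 0.02, 0.02, 0.81]
[-0.03, 0.02, 0.02, 0.81]
-> [0.5694 0.1836 0.085 ] 44.6 2
[-0.0, 0.0, 0.0, 0.7]
[-0.0, 0.0, 0.0, 0.7]
141 [0.56208248 0.17452136 0.08583126] [0.57465737 0.18768488 0.12995729] [0.56600716 0.18276131 0.11029038]
```

View pics/s3.png

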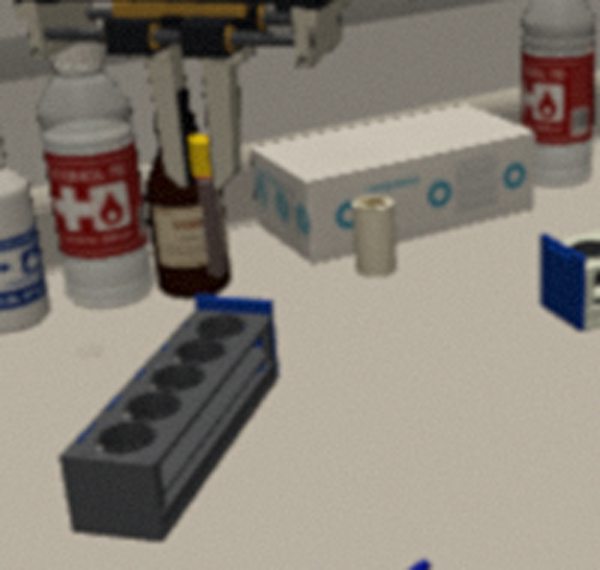

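The side view shows the yellow tube upright above grey place 1, whose well is at (222,325). Lowering it.

{"fn": "move_arm", "kwargs": {
  "plan": [
    [0,0,0,0.02,0.02,0.7,8],
    [0,0,0,0.02,0.02,0.6,8],
    [0,0,0,0,0,0.4,8],
    [0,0,0,0,0,0.4,8],
    [0,0,0,0,0,0.3,8],
    [0,0,0,0,0,0.3,8],
    [0,0,0,0,0,0.2,8],
    [0,0,0,0,0,0,8],
    [0,0,0,0,0,0,8],
    [0,0,0,0,0,0,8]
  ]
}}

```text
t: 11.4
tool_pos: [0.5693, 0.1837, 0.088]
orientation: [-1.221, -2.894, 0.0]
force: [-2.2, 0.1, -1.5]
opening: 0.0161
gripper_force: 15.0
```

Forces are small. Going down 1.5 mm more, then opening and rising.

{"fn": "move_arm", "kwargs": {
  "plan": [
    [0,0,0,0,0,0.06,8],
    [0,0,0,0,0,0,8],
    [0,0,0,0,0,0,25],
    [0,0,0,0,0,0,30],
    [0,0,0,0,0,0,40],
    [0,0,0,0,0,-0.5,50],
    [0,0,0,0,0,-0.7,50],
    [0,0,0,0,0,-0.9,50],
    [0,0,0,0,0,-1,50],
    [0,0,0,0,0,-0.5,50]
  ]
}}

```text
t: 12.4
tool_pos: [0.5709, 0.1841, 0.1802]
orientation: [1.22, 2.891, 0.004]
force: [0.3, 0.4, 0.2]
opening: 0.0501
gripper_force: 0.0
```

```bash
python3 - <<'E'
from h import *
c=cam('side'); P=xyzmap(c); hsv=cv2.cvtColor(c['frame'],cv2.COLOR_RGB2HSV)
m=(hsv[...,0]>=22)&(hsv[...,0]<=35)&(hsv[...,1]>120)&(P[...,2]>.06)&(P[...,2]<.14)&(P[...,0]>.45)&(P[...,0]<.65)&(P[...,1]>.1)
q=P[m];print(len(q),((q.min(0)+q.max(0))/2).round(4),np.percentile(q[:,2],[5,95]))
rows([[W[2][0]-.002,W[2][1]+.001,.15],[W[2][0]-.002,W[2][1]+.001,.085]],[YW,YW])
E
```

```text
112 [0.5686 0.183  0.0943] [0.08460739 0.10440055]
at [0.5716 0.1843 0.1816] yaw 44.25 tilt [0.36 0.08] F [ 1.  -0.5  1.6] op 0.050001471599485564 g 0.0 t 12.45
-> [ 0.5193 -0.1641  0.15  ] -4.7 14
[0.58, -0.61, -0.8, 0.09]
[0.58, -0.66, -0.76, 0.09]
[0.58, -0.7, -0.72, 0.09]
[0.58, -0.74, -0.68, 0.09]
[0.58, -0.78, -0.63, 0.09]
[0.58, -0.82, -0.58, 0.09]
[0.58, -0.86, -0.53, 0.09]
[0.58, -0.89, -0.48, 0.09]
[0.58, -0.91, -0.42, 0.09]
[0.58, -0.94, -0.37, 0.09]
[0.58, -0.96, -0.31, 0.09]
[0.58, -0.98, -0.25, 0.09]
[0.58, -0.99, -0.19, 0.09]
[0.58, -1.0, -0.13, 0.09]
-> [ 0.5193 -0.1641  0.085 ] -4.7 3
[-0.0, 0.0, 0.0, 0.87]
[-0.0, 0.0, 0.0, 0.87]
[-0.0, 0.0, 0.0, 0.87]
```

Yellow is seated: its top is at 104 mm, the same as before. Going for purple.

{"fn": "move_arm", "kwargs": {
  "plan": [
    [0,0,0.58,-0.6,-0.8,0,50],
    [0,0,0.58,-0.66,-0.76,0,50],
    [0,0,0.58,-0.7,-0.72,0,50],
    [0,0,0.58,-0.74,-0.68,0,50],
    [0,0,0.58,-0.78,-0.63,0.1,50],
    [0,0,0.58,-0.82,-0.58,0.1,50],
    [0,0,0.58,-0.86,-0.53,0.1,50],
    [0,0,0.58,-0.9,-0.48,0.1,50],
    [0,0,0.58,-0.9,-0.42,0.1,50],
    [0,0,0.58,-0.94,-0.37,0.1,50]
  ]
}}

```text
t: 13.45
tool_pos: [0.5317, -0.0658, 0.1606]
orientation: [-2.033, -2.394, 0.001]
force: [0.1, 0.9, -0.5]
opening: 0.0497
gripper_force: 0.0
```

{"fn": "move_arm", "kwargs": {
  "plan": [
    [0,0,0.58,-0.96,-0.3,0.1,50],
    [0,0,0.58,-0.98,-0.25,0.1,50],
    [0,0,0.58,-1,-0.2,0.1,50],
    [0,0,0.58,-1,-0.13,0.1,50],
    [0,0,0,0,0,0,50],
    [0,0,0,0,0,0,50],
    [0,0,0,0,0,0,50],
    [0,0,0,0,0,0,50],
    [0,0,0,0,0,0,50],
    [0,0,0,0,0,0,50]
  ]
}}

```text
t: 14.45
tool_pos: [0.5177, -0.1644, 0.1515]
orientation: [2.305, 2.134, 0.0]
force: [0.3, 0.6, -0.1]
opening: 0.05
gripper_force: 0.0
```

```bash
python3 - <<'E'
from h import *
c=cam('side'); P=xyzmap(c); hsv=cv2.cvtColor(c['frame'],cv2.COLOR_RGB2HSV)
for k,(a,b) in {'purple':(125,150),'green':(50,75),'red':(0,6)}.items():
    m=(hsv[...,0]>=a)&(hsv[...,0]<=b)&(hsv[...,1]>120)&(hsv[...,2]>50)&(P[...,2]>.07)&(P[...,2]<.12)&(P[...,0]>.45)&(P[...,0]<.6)&(P[...,1]<0)
    q=P[m]
    if len(q): print(k,len(q),((q.min(0)+q.max(0))/2).round(4))
rows([[W[2][0]-.002,W[2][1]+.001,.085]],[YW])
E
```

```text
purple 39 [ 0.5155 -0.1645  0.0944]
green 51 [ 0.5131 -0.1996  0.0944]
red 53 [ 0.5114 -0.2365  0.0935]
at [ 0.5177 -0.1645  0.1515] yaw -4.42 tilt [ 0.01 -0.  ] F [-0.2  0.8 -0.1] op 0.04999916530082197 g 0.0 t 14.5
-> [ 0.5193 -0.1641  0.085 ] -4.7 3
[0.01, 0.01, 0.02, 0.89]
[0.01, 0.01, 0.02, 0.89]
[0.01, 0.01, 0.02, 0.89]
```

{"fn": "move_arm", "kwargs": {
  "plan": [
    [0,0,0.03,0,0.02,0.7,50],
    [0,0,0,0,0.02,0.8,50],
    [0,0,0,0,0,0.7,50],
    [0,0,0,0,0,0.44,50],
    [0,0,0,0,0,0,50],
    [0,0,0,0,0,0,8],
    [0,0,0,0,0,0,8],
    [0,0,0,0,0,0,8],
    [0,0,0,0,0,0,8],
    [0,0,0,0,0,0,8]
  ]
}}

```text
t: 15.5
tool_pos: [0.5188, -0.1651, 0.0859]
orientation: [2.309, 2.129, 0.001]
force: [0.1, 0.3, 2.0]
opening: 0.0164
gripper_force: 15.0
```

{"fn": "move_arm", "kwargs": {
  "plan": [
    [0,0,0,0,0,-0.3,8],
    [0,0,0,0,0,-0.4,8],
    [0,0,0,0,0,-0.5,8],
    [0,0,0,0,0,-0.5,8],
    [0,0,0,0,0,-0.5,8],
    [0,0,0,0,0,-0.6,8],
    [0,0,0,0,0,-0.6,8],
    [0,0,0,0,0,-0.6,8],
    [0,0,0,0,0,-0.4,8],
    [0,0,0,0,0,0,8]
  ]
}}

```text
t: 16.5
tool_pos: [0.5196, -0.1654, 0.1977]
orientation: [2.307, 2.127, 0.002]
force: [0.4, 0.6, -0.9]
opening: 0.016
gripper_force: 15.0
```

```bash
python3 - <<'E'
from h import *
c=cam('side'); f=c['frame'][60:260,200:440]; cv2.imwrite('pics/s4.png',cv2.resize(cv2.cvtColor(f,cv2.COLOR_RGB2BGR),None,fx=3,fy=3,interpolation=2))
rows([[*G[2],.195]],[YG])
E
```

```text
at [ 0.5191 -0.1652  0.1963] yaw -4.65 tilt [ 0.09 -0.04] F [ 0.2  0.6 -1.2] op 0.016052348613148845 g 14.999934732913971 t 16.55
-> [0.5188 0.2349 0.195 ] 44.6 16
[-0.51, 1.0, -0.08, 0.0]
[-0.51, 1.0, -0.03, 0.0]
[-0.51, 1.0, 0.03, 0.0]
[-0.51, 1.0, 0.08, 0.0]
[-0.51, 0.99, 0.13, 0.0]
[-0.51, 0.98, 0.19, 0.0]
[-0.51, 0.97, 0.24, 0.0]
[-0.51, 0.96, 0.29, 0.0]
[-0.51, 0.94, 0.34, 0.0]
[-0.51, 0.92, 0.39, 0.0]
[-0.51, 0.9, 0.44, 0.0]
[-0.51, 0.87, 0.49, 0.0]
[-0.51, 0.85, 0.53, 0.0]
[-0.51, 0.82, 0.58, 0.0]
[-0.51, 0.78, 0.62, 0.0]
[-0.51, 0.75, 0.66, 0.0]
```

View pics/s4.png

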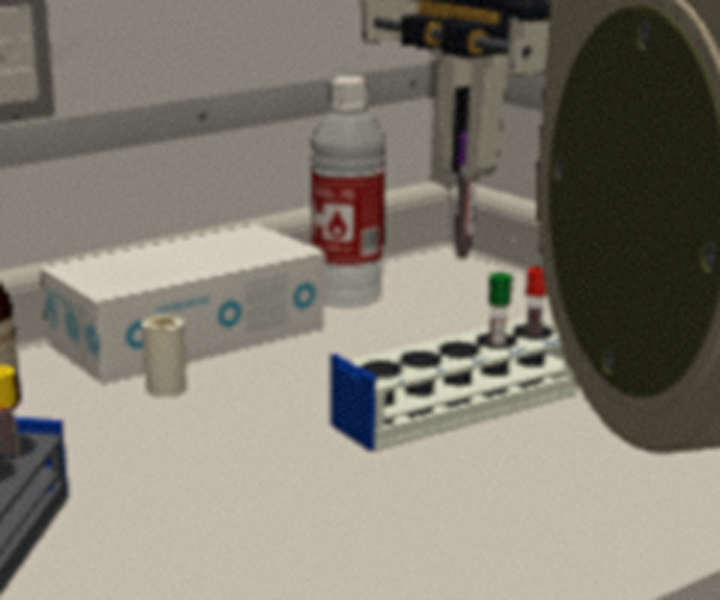

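Purple hangs upright at (463,130–255), and yellow stands seated in grey place 1 at (8,390). Carrying purple to place 3.

{"fn": "move_arm", "kwargs": {
  "plan": [
    [0,0,-0.51,1,-0.08,0,8],
    [0,0,-0.51,1,-0.03,0,8],
    [0,0,-0.51,1,0.03,0,8],
    [0,0,-0.51,1,0.08,0,8],
    [0,0,-0.51,1,0.13,0,8],
    [0,0,-0.51,0.98,0.19,0,8],
    [0,0,-0.51,0.97,0.24,0,8],
    [0,0,-0.51,0.96,0.3,0,8],
    [0,0,-0.51,0.94,0.34,0,8],
    [0,0,-0.51,0.92,0.4,0,8]
  ]
}}

```text
t: 17.55
tool_pos: [0.5186, 0.0865, 0.1941]
orientation: [-1.662, -2.664, 0.002]
force: [0.2, -0.1, 0.9]
opening: 0.0162
gripper_force: 15.0
```

{"fn": "move_arm", "kwargs": {
  "plan": [
    [0,0,-0.51,0.9,0.44,0,8],
    [0,0,-0.51,0.87,0.5,0,8],
    [0,0,-0.51,0.85,0.53,0,8],
    [0,0,-0.51,0.82,0.58,0,8],
    [0,0,-0.51,0.78,0.62,0,8],
    [0,0,-0.51,0.75,0.66,0,8],
    [0,0,0,0,0,0,8],
    [0,0,0,0,0,0,8],
    [0,0,0,0,0,0,8],
    [0,0,0,0,0,0,8]
  ]
}}

```text
t: 18.55
tool_pos: [0.52, 0.2347, 0.1951]
orientation: [-1.222, -2.894, 0.001]
force: [-0.2, 0.0, 0.0]
opening: 0.0163
gripper_force: 15.0
```

```bash
python3 - <<'E'
from h import *
rows([[*G[2],.088]],[YG])
E
```

```text
at [0.52   0.2347 0.1951] yaw 44.22 tilt [-0.02 -0.02] F [-0.2  0.   0. ] op 0.016285780018385657 g 14.999955743551254 t 18.55
-> [0.5188 0.2349 0.088 ] 44.6 5
[-0.01, 0.01, -0.01, 0.86]
[-0.01, 0.01, -0.01, 0.86]
[-0.01, 0.01, -0.01, 0.86]
[-0.01, 0.01, -0.01, 0.86]
[-0.01, 0.01, -0.01, 0.86]
```

Total descent needed is 4.28 units.

{"fn": "move_arm", "kwargs": {
  "plan": [
    [0,0,-0.03,0.03,-0.03,0.8,8],
    [0,0,-0.03,0,0,0.8,8],
    [0,0,0,0,0,0.7,8],
    [0,0,0,0,0,0.5,8],
    [0,0,0,0,0,0.5,8],
    [0,0,0,0,0,0.4,8],
    [0,0,0,0,0,0.3,8],
    [0,0,0,0,0,0.28,8],
    [0,0,0,0,0,0,8],
    [0,0,0,0,0,0,8]
  ]
}}

```text
t: 19.55
tool_pos: [0.5189, 0.2358, 0.0885]
orientation: [1.21, 2.899, -0.0]
force: [-0.3, -1.3, -0.7]
opening: 0.0161
gripper_force: 15.0
```

{"fn": "move_arm", "kwargs": {
  "plan": [
    [0,0,0,0,0,0.08,8],
    [0,0,0,0,0,0,8],
    [0,0,0,0,0,0,25],
    [0,0,0,0,0,0,30],
    [0,0,0,0,0,0,40],
    [0,0,0,0,0,-0.5,50],
    [0,0,0,0,0,-0.7,50],
    [0,0,0,0,0,-0.9,50],
    [0,0,0,0,0,-1,50],
    [0,0,0,0,0,-0.5,50]
  ]
}}

```text
t: 20.55
tool_pos: [0.5202, 0.2363, 0.1801]
orientation: [1.209, 2.896, 0.005]
force: [-0.4, -0.5, 0.4]
opening: 0.0503
gripper_force: 0.0
```

```bash
python3 - <<'E'
from h import *
c=cam('side'); P=xyzmap(c); hsv=cv2.cvtColor(c['frame'],cv2.COLOR_RGB2HSV)
m=(hsv[...,0]>=125)&(hsv[...,0]<=150)&(hsv[...,1]>110)&(P[...,2]>.06)&(P[...,2]<.14)&(P[...,0]>.4)&(P[...,0]<.65)&(P[...,1]>.1)
q=P[m];print(len(q),((q.min(0)+q.max(0))/2).round(4),np.percentile(q[:,2],[5,95]))
rows([[W[3][0]-.002,W[3][1]+.001,.15]],[YW])
E
```

```text
89 [0.5175 0.2345 0.0942] [0.0856635  0.10301365]
at [0.5209 0.2365 0.1815] yaw 44.68 tilt [0.35 0.12] F [ 1.2 -0.1  1.7] op 0.049942935753166884 g 0.0 t 20.6
-> [ 0.5164 -0.2     0.15  ] -4.7 18
[0.46, -0.68, -0.69, 0.07]
[0.46, -0.71, -0.66, 0.07]
[0.46, -0.75, -0.62, 0.07]
[0.46, -0.77, -0.58, 0.07]
[0.46, -0.8, -0.55, 0.07]
[0.46, -0.83, -0.51, 0.07]
[0.46, -0.85, -0.47, 0.07]
[0.46, -0.87, -0.43, 0.07]
[0.46, -0.89, -0.38, 0.07]
[0.46, -0.91, -0.34, 0.07]
[0.46, -0.92, -0.3, 0.07]
[0.46, -0.94, -0.25, 0.07]
[0.46, -0.95, -0.21, 0.07]
[0.46, -0.96, -0.16, 0.07]
[0.46, -0.96, -0.12, 0.07]
[0.46, -0.97, -0.07, 0.07]
[0.46, -0.97, -0.02, 0.07]
[0.46, -0.97, 0.02, 0.07]
```

Purple is seated, top at 103 mm. Going for green.

{"fn": "move_arm", "kwargs": {
  "plan": [
    [0,0,0.46,-0.68,-0.7,0,50],
    [0,0,0.46,-0.71,-0.66,0,50],
    [0,0,0.46,-0.75,-0.62,0,50],
    [0,0,0.46,-0.77,-0.58,0,50],
    [0,0,0.46,-0.8,-0.55,0,50],
    [0,0,0.46,-0.83,-0.5,0,50],
    [0,0,0.46,-0.85,-0.47,0.1,50],
    [0,0,0.46,-0.87,-0.43,0.1,50],
    [0,0,0.46,-0.9,-0.38,0.1,50],
    [0,0,0.46,-0.9,-0.34,0.1,50]
  ]
}}

```text
t: 21.6
tool_pos: [0.5154, -0.0078, 0.1657]
orientation: [-1.869, -2.524, 0.001]
force: [-0.2, -0.2, -0.2]
opening: 0.0501
gripper_force: 0.0
```

{"fn": "move_arm", "kwargs": {
  "plan": [
    [0,0,0.46,-0.92,-0.3,0.1,50],
    [0,0,0.46,-0.94,-0.25,0.1,50],
    [0,0,0.46,-0.95,-0.2,0.1,50],
    [0,0,0.46,-0.96,-0.16,0.1,50],
    [0,0,0.46,-0.96,-0.12,0.1,50],
    [0,0,0.46,-0.97,-0.07,0.1,50],
    [0,0,0.46,-0.97,-0.02,0.1,50],
    [0,0,0.46,-0.97,0.02,0.1,50],
    [0,0,0,0,0,0,50],
    [0,0,0,0,0,0,50]
  ]
}}

```text
t: 22.6
tool_pos: [0.5127, -0.2009, 0.1457]
orientation: [-2.316, -2.121, 0.0]
force: [-0.6, 0.2, -0.2]
opening: 0.0501
gripper_force: 0.0
```

```bash
python3 - <<'E'
from h import *
rows([[W[3][0]-.002,W[3][1]+.001,.085]],[YW])
E
```

```text
at [ 0.5127 -0.2009  0.1457] yaw -5.03 tilt [-0.06  0.05] F [-0.6  0.2 -0.2] op 0.050064750326093484 g 0.0 t 22.6
-> [ 0.5164 -0.2     0.085 ] -4.7 3
[-0.02, 0.02, 0.05, 0.81]
[-0.02, 0.02, 0.05, 0.81]
[-0.02, 0.02, 0.05, 0.81]
```

{"fn": "move_arm", "kwargs": {
  "plan": [
    [0,0,-0.03,0,0.06,0.7,50],
    [0,0,0,0.02,0.06,0.7,50],
    [0,0,0,0,0,0.6,50],
    [0,0,0,0,0,0.4,50],
    [0,0,0,0,0,0,50],
    [0,0,0,0,0,0,8],
    [0,0,0,0,0,0,8],
    [0,0,0,0,0,0,8],
    [0,0,0,0,0,0,8],
    [0,0,0,0,0,0,8]
  ]
}}

```text
t: 23.6
tool_pos: [0.5165, -0.2009, 0.0869]
orientation: [2.313, 2.125, 0.001]
force: [0.6, 0.3, 1.3]
opening: 0.0162
gripper_force: 15.0
```

{"fn": "move_arm", "kwargs": {
  "plan": [
    [0,0,0,0,0,-0.3,8],
    [0,0,0,0,0,-0.4,8],
    [0,0,0,0,0,-0.5,8],
    [0,0,0,0,0,-0.5,8],
    [0,0,0,0,0,-0.5,8],
    [0,0,0,0,0,-0.6,8],
    [0,0,0,0,0,-0.6,8],
    [0,0,0,0,0,-0.6,8],
    [0,0,0,0,0,-0.4,8],
    [0,0,0,0,0,0,8]
  ]
}}

```text
t: 24.6
tool_pos: [0.5172, -0.2012, 0.1987]
orientation: [2.311, 2.124, 0.002]
force: [-0.2, -0.0, -0.5]
opening: 0.0162
gripper_force: 15.0
```

```bash
python3 - <<'E'
from h import *
c=cam('top'); f=c['frame'][130:290,90:440]; cv2.imwrite('pics/t5.png',cv2.resize(cv2.cvtColor(f,cv2.COLOR_RGB2BGR),None,fx=2.2,fy=2.2,interpolation=2))
rows([[*G[3],.195]],[YG])
E
```

```text
at [ 0.5167 -0.2009  0.1973] yaw -4.83 tilt [ 0.08 -0.04] F [ 1.2 -0.3 -1.2] op 0.015984975565576383 g 14.999933084473014 t 24.65
-> [0.4936 0.2606 0.195 ] 44.6 19
[-0.43, 0.96, -0.13, 0.0]
[-0.43, 0.97, -0.09, 0.0]
[-0.43, 0.97, -0.04, 0.0]
[-0.43, 0.97, 0.0, 0.0]
[-0.43, 0.97, 0.05, 0.0]
[-0.43, 0.97, 0.09, 0.0]
[-0.43, 0.96, 0.13, 0.0]
[-0.43, 0.96, 0.18, 0.0]
[-0.43, 0.95, 0.22, 0.0]
[-0.43, 0.94, 0.26, 0.0]
[-0.43, 0.92, 0.31, 0.0]
[-0.43, 0.91, 0.35, 0.0]
[-0.43, 0.89, 0.39, 0.0]
[-0.43, 0.87, 0.43, 0.0]
[-0.43, 0.85, 0.47, 0.0]
[-0.43, 0.83, 0.51, 0.0]
[-0.43, 0.81, 0.54, 0.0]
[-0.43, 0.78, 0.58, 0.0]
[-0.43, 0.75, 0.61, 0.0]
```

View pics/t5.png

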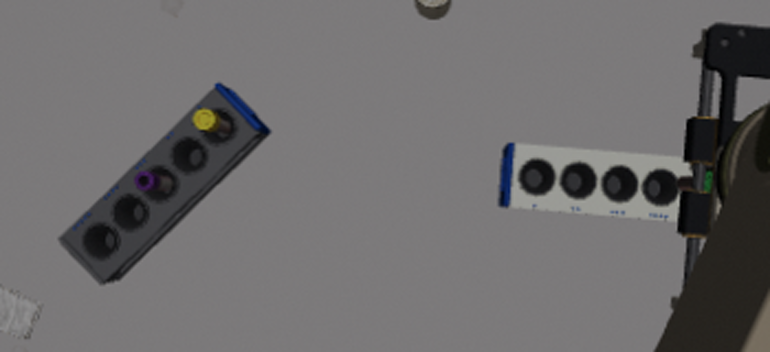

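Yellow at (205,120) is in grey place 1 and purple at (147,181) is in place 3. Green is held at (708,182). Carrying green to place 4.

{"fn": "move_arm", "kwargs": {
  "plan": [
    [0,0,-0.43,0.96,-0.13,0,8],
    [0,0,-0.43,0.97,-0.09,0,8],
    [0,0,-0.43,0.97,-0.04,0,8],
    [0,0,-0.43,0.97,0,0,8],
    [0,0,-0.43,0.97,0.05,0,8],
    [0,0,-0.43,0.97,0.09,0,8],
    [0,0,-0.43,0.96,0.13,0,8],
    [0,0,-0.43,0.96,0.18,0,8],
    [0,0,-0.43,0.95,0.22,0,8],
    [0,0,-0.43,0.94,0.26,0,8]
  ]
}}

```text
t: 25.65
tool_pos: [0.5035, 0.0432, 0.1952]
orientation: [-1.777, -2.589, 0.002]
force: [0.1, 0.4, -0.1]
opening: 0.0161
gripper_force: 15.0
```

{"fn": "move_arm", "kwargs": {
  "plan": [
    [0,0,-0.43,0.92,0.3,0,8],
    [0,0,-0.43,0.9,0.35,0,8],
    [0,0,-0.43,0.9,0.39,0,8],
    [0,0,-0.43,0.87,0.43,0,8],
    [0,0,-0.43,0.85,0.47,0,8],
    [0,0,-0.43,0.83,0.5,0,8],
    [0,0,-0.43,0.8,0.54,0,8],
    [0,0,-0.43,0.78,0.58,0,8],
    [0,0,-0.43,0.75,0.6,0,8],
    [0,0,0,0,0,0,8]
  ]
}}

```text
t: 26.65
tool_pos: [0.4933, 0.2621, 0.195]
orientation: [-1.216, -2.894, 0.001]
force: [0.4, 0.6, -0.5]
opening: 0.0161
gripper_force: 15.0
```

```bash
python3 - <<'E'
from h import *
cam('top')
rows([[*G[3],.088]],[YG])
E
```

```text
at [0.4936 0.2608 0.1951] yaw 44.3 tilt [-0.11 -0.05] F [ 0.7 -0.3 -1.1] op 0.01593525283758212 g 14.999792100861669 t 26.7
-> [0.4936 0.2606 0.088 ] 44.6 5
[-0.01, -0.0, -0.0, 0.86]
[-0.01, -0.0, -0.0, 0.86]
[-0.01, -0.0, -0.0, 0.86]
[-0.01, -0.0, -0.0, 0.86]
[-0.01, -0.0, -0.0, 0.86]
```

{"fn": "move_arm", "kwargs": {
  "plan": [
    [0,0,0,0,0,0.8,8],
    [0,0,-0.03,0,0,0.8,8],
    [0,0,0,0,0,0.7,8],
    [0,0,0,0,0,0.5,8],
    [0,0,0,0,0,0.5,8],
    [0,0,0,0,0,0.4,8],
    [0,0,0,0,0,0.3,8],
    [0,0,0,0,0,0.24,8],
    [0,0,0,0,0,0,8],
    [0,0,0,0,0,0,8]
  ]
}}

```text
t: 27.7
tool_pos: [0.4942, 0.2599, 0.0903]
orientation: [-1.218, -2.895, 0.001]
force: [-1.7, 0.1, -1.7]
opening: 0.0162
gripper_force: 15.0
```

{"fn": "move_arm", "kwargs": {
  "plan": [
    [0,0,0,0,0,0.1,8],
    [0,0,0,0,0,0,8],
    [0,0,0,0,0,0,25],
    [0,0,0,0,0,0,30],
    [0,0,0,0,0,0,40],
    [0,0,0,0,0,-0.5,50],
    [0,0,0,0,0,-0.7,50],
    [0,0,0,0,0,-0.9,50],
    [0,0,0,0,0,-1,50],
    [0,0,0,0,0,-0.5,50]
  ]
}}

```text
t: 28.7
tool_pos: [0.4958, 0.2605, 0.1816]
orientation: [1.217, 2.893, 0.005]
force: [1.1, 0.1, 0.5]
opening: 0.05
gripper_force: 0.0
```

```bash
python3 - <<'E'
from h import *
c=cam('side'); P=xyzmap(c); hsv=cv2.cvtColor(c['frame'],cv2.COLOR_RGB2HSV)
m=(hsv[...,0]>=50)&(hsv[...,0]<=75)&(hsv[...,1]>110)&(P[...,2]>.06)&(P[...,2]<.14)&(P[...,0]>.4)&(P[...,0]<.65)&(P[...,1]>.1)
q=P[m];print(len(q),((q.min(0)+q.max(0))/2).round(4),np.percentile(q[:,2],[5,95]))
rows([[W[4][0]-.002,W[4][1]+.001,.15]],[YW])
E
```

```text
124 [0.4894 0.2601 0.0943] [0.08533377 0.10390675]
at [0.4965 0.2608 0.1829] yaw 44.37 tilt [0.34 0.13] F [1.3 1.  1.7] op 0.05011269245787557 g 0.0 t 28.75
-> [ 0.5134 -0.2359  0.15  ] -4.7 20
[0.41, -0.73, -0.67, 0.07]
[0.41, -0.76, -0.64, 0.07]
[0.41, -0.79, -0.61, 0.07]
[0.41, -0.81, -0.57, 0.07]
[0.41, -0.84, -0.54, 0.07]
[0.41, -0.86, -0.5, 0.07]
[0.41, -0.88, -0.46, 0.07]
[0.41, -0.9, -0.42, 0.07]
[0.41, -0.92, -0.39, 0.07]
[0.41, -0.93, -0.35, 0.07]
[0.41, -0.95, -0.31, 0.07]
[0.41, -0.96, -0.26, 0.07]
[0.41, -0.97, -0.22, 0.07]
[0.41, -0.98, -0.18, 0.07]
[0.41, -0.98, -0.14, 0.07]
[0.41, -0.99, -0.1, 0.07]
[0.41, -0.99, -0.06, 0.07]
[0.41, -0.99, -0.01, 0.07]
[0.41, -0.99, 0.03, 0.07]
[0.41, -0.99, 0.07, 0.07]
```

Green is seated. Going for red.

{"fn": "move_arm", "kwargs": {
  "plan": [
    [0,0,0.41,-0.73,-0.67,0,50],
    [0,0,0.41,-0.76,-0.64,0,50],
    [0,0,0.41,-0.78,-0.6,0,50],
    [0,0,0.41,-0.8,-0.57,0,50],
    [0,0,0.41,-0.84,-0.54,0,50],
    [0,0,0.41,-0.86,-0.5,0,50],
    [0,0,0.41,-0.88,-0.46,0.1,50],
    [0,0,0.41,-0.9,-0.42,0.1,50],
    [0,0,0.41,-0.92,-0.38,0.1,50],
    [0,0,0.41,-0.93,-0.35,0.1,50]
  ]
}}

```text
t: 29.75
tool_pos: [0.5022, 0.0111, 0.1672]
orientation: [-1.809, -2.568, 0.001]
force: [0.5, 0.2, 0.2]
opening: 0.05
gripper_force: 0.0
```

{"fn": "move_arm", "kwargs": {
  "plan": [
    [0,0,0.41,-0.95,-0.3,0.1,50],
    [0,0,0.41,-0.96,-0.26,0.1,50],
    [0,0,0.41,-0.97,-0.22,0.1,50],
    [0,0,0.41,-0.98,-0.18,0.1,50],
    [0,0,0.41,-0.98,-0.14,0.1,50],
    [0,0,0.41,-0.98,-0.1,0.1,50],
    [0,0,0.41,-0.98,-0.06,0.1,50],
    [0,0,0.41,-0.98,0,0.1,50],
    [0,0,0.41,-0.98,0.03,0,50],
    [0,0,0.41,-0.9,0.07,0,50]
  ]
}}

```text
t: 30.75
tool_pos: [0.5106, -0.2337, 0.147]
orientation: [-2.314, -2.123, 0.001]
force: [0.2, 1.1, 0.7]
opening: 0.0502
gripper_force: 0.0
```

```bash
python3 - <<'E'
from h import *
cam('top');cam('top');cam('side')
rows([[W[4][0]-.001,W[4][1]+.001,.085]],[YW])
E
```

```text
at [ 0.5106 -0.2336  0.1472] yaw -4.92 tilt [-0.05  0.03] F [-0.9 -0.2  0.4] op 0.04982501792914059 g 0.0 t 30.9
-> [ 0.5144 -0.2359  0.085 ] -4.7 3
[-0.01, -0.03, 0.05, 0.83]
[-0.01, -0.03, 0.05, 0.83]
[-0.01, -0.03, 0.05, 0.83]
```

{"fn": "move_arm", "kwargs": {
  "plan": [
    [0,0,-0.03,-0.05,0.06,0.7,50],
    [0,0,0,-0.05,0.06,0.7,50],
    [0,0,0,0,0.02,0.6,50],
    [0,0,0,0,0,0.46,50],
    [0,0,0,0,0,0,50],
    [0,0,0,0,0,0,8],
    [0,0,0,0,0,0,8],
    [0,0,0,0,0,0,8],
    [0,0,0,0,0,0,8],
    [0,0,0,0,0,0,8]
  ]
}}

```text
t: 31.9
tool_pos: [0.5146, -0.2357, 0.0869]
orientation: [2.309, 2.129, 0.0]
force: [-0.0, 0.7, 2.2]
opening: 0.0161
gripper_force: 15.0
```

{"fn": "move_arm", "kwargs": {
  "plan": [
    [0,0,0,0,0,-0.3,8],
    [0,0,0,0,0,-0.4,8],
    [0,0,0,0,0,-0.5,8],
    [0,0,0,0,0,-0.5,8],
    [0,0,0,0,0,-0.5,8],
    [0,0,0,0,0,-0.6,8],
    [0,0,0,0,0,-0.6,8],
    [0,0,0,0,0,-0.6,8],
    [0,0,0,0,0,-0.4,8],
    [0,0,0,0,0,0,8]
  ]
}}

```text
t: 32.9
tool_pos: [0.5154, -0.2361, 0.1988]
orientation: [2.307, 2.127, 0.002]
force: [0.5, -0.3, 0.6]
opening: 0.0163
gripper_force: 15.0
```

```bash
python3 - <<'E'
from h import *
cam('side')
rows([[*G[4],.195]],[YG])
E
```

```text
at [ 0.5148 -0.2358  0.1973] yaw -4.65 tilt [ 0.08 -0.05] F [-0.1 -0.2 -0.3] op 0.015919511170125817 g 14.999951720237732 t 32.95
-> [0.4683 0.2862 0.195 ] 44.6 21
[-0.39, 0.98, -0.17, 0.0]
[-0.39, 0.99, -0.13, 0.0]
[-0.39, 0.99, -0.09, 0.0]
[-0.39, 1.0, -0.05, 0.0]
[-0.39, 1.0, -0.01, 0.0]
[-0.39, 1.0, 0.03, 0.0]
[-0.39, 1.0, 0.08, 0.0]
[-0.39, 0.99, 0.12, 0.0]
[-0.39, 0.99, 0.16, 0.0]
[-0.39, 0.98, 0.2, 0.0]
[-0.39, 0.97, 0.24, 0.0]
[-0.39, 0.96, 0.28, 0.0]
[-0.39, 0.95, 0.31, 0.0]
[-0.39, 0.93, 0.35, 0.0]
[-0.39, 0.92, 0.39, 0.0]
[-0.39, 0.9, 0.43, 0.0]
[-0.39, 0.88, 0.46, 0.0]
[-0.39, 0.86, 0.5, 0.0]
[-0.39, 0.84, 0.54, 0.0]
[-0.39, 0.82, 0.57, 0.0]
[-0.39, 0.8, 0.6, 0.0]
```

{"fn": "move_arm", "kwargs": {
  "plan": [
    [0,0,-0.39,0.98,-0.17,0,8],
    [0,0,-0.39,1,-0.13,0,8],
    [0,0,-0.39,1,-0.09,0,8],
    [0,0,-0.39,1,-0.05,0,8],
    [0,0,-0.39,1,0,0,8],
    [0,0,-0.39,1,0.03,0,8],
    [0,0,-0.39,1,0.08,0,8],
    [0,0,-0.39,1,0.12,0,8],
    [0,0,-0.39,0.98,0.16,0,8],
    [0,0,-0.39,0.98,0.2,0,8]
  ]
}}

```text
t: 33.95
tool_pos: [0.4916, 0.0149, 0.1952]
orientation: [-1.827, -2.554, 0.001]
force: [0.5, -0.3, -0.4]
opening: 0.016
gripper_force: 15.0
```

{"fn": "move_arm", "kwargs": {
  "plan": [
    [0,0,-0.39,0.97,0.24,0,8],
    [0,0,-0.39,0.96,0.28,0,8],
    [0,0,-0.39,0.95,0.3,0,8],
    [0,0,-0.39,0.93,0.35,0,8],
    [0,0,-0.39,0.92,0.4,0,8],
    [0,0,-0.39,0.9,0.43,0,8],
    [0,0,-0.39,0.88,0.46,0,8],
    [0,0,-0.39,0.86,0.5,0,8],
    [0,0,-0.39,0.84,0.54,0,8],
    [0,0,-0.39,0.82,0.57,0,8]
  ]
}}

```text
t: 34.95
tool_pos: [0.4699, 0.263, 0.1951]
orientation: [-1.271, -2.872, 0.002]
force: [0.9, -0.0, 0.3]
opening: 0.0159
gripper_force: 15.0
```

{"fn": "move_arm", "kwargs": {
  "plan": [
    [0,0,-0.39,0.8,0.6,0,8],
    [0,0,0,0,0,0,8],
    [0,0,0,0,0,0,8],
    [0,0,0,0,0,0,8],
    [0,0,0,0,0,0,8],
    [0,0,0,0,0,0,8],
    [0,0,0,0,0,0,8],
    [0,0,0,0,0,0,8],
    [0,0,0,0,0,0,8],
    [0,0,0,0,0,0,8]
  ]
}}

```text
t: 35.95
tool_pos: [0.4684, 0.2871, 0.1964]
orientation: [1.215, 2.897, 0.0]
force: [-0.3, 0.2, -0.3]
opening: 0.0162
gripper_force: 15.0
```

```bash
python3 - <<'E'
from h import *
c=cam('side'); f=c['frame'][100:290,130:330]; cv2.imwrite('pics/s6.png',cv2.resize(cv2.cvtColor(f,cv2.COLOR_RGB2BGR),None,fx=3,fy=3,interpolation=2))
rows([[*G[4],.088]],[YG])
E
```

```text
at [0.4684 0.2871 0.1964] yaw 44.49 tilt [0. 0.] F [-0.4 -0.2  0.1] op 0.01607489287658864 g 14.999905228614807 t 36.0
-> [0.4683 0.2862 0.088 ] 44.6 5
[-0.0, -0.0, -0.01, 0.87]
[-0.0, -0.0, -0.01, 0.87]
[-0.0, -0.0, -0.01, 0.87]
[-0.0, -0.0, -0.01, 0.87]
[-0.0, -0.0, -0.01, 0.87]
```

View pics/s6.png

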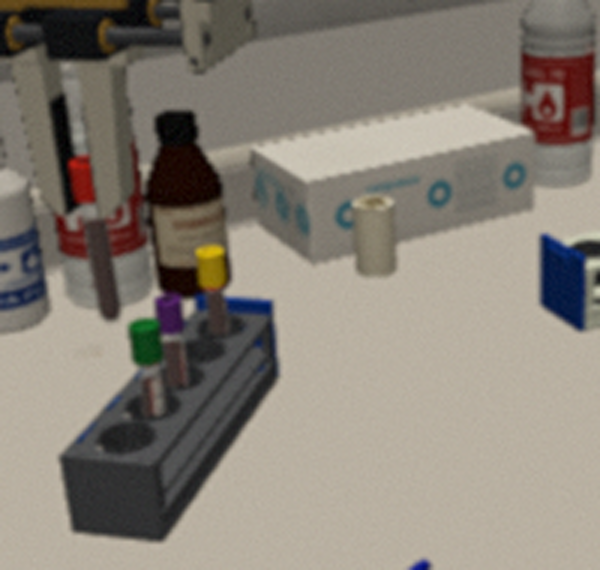

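Yellow (210,265), purple (172,315) and green (147,340) stand in places 1, 3 and 4. Red hangs at (95,175–315) above place 5. Lowering it.

{"fn": "move_arm", "kwargs": {
  "plan": [
    [0,0,0,0,-0.02,0.8,8],
    [0,0,0,0,-0.02,0.8,8],
    [0,0,0,0,0,0.7,8],
    [0,0,0,0,0,0.5,8],
    [0,0,0,0,0,0.5,8],
    [0,0,0,0,0,0.4,8],
    [0,0,0,0,0,0.3,8],
    [0,0,0,0,0,0.28,8],
    [0,0,0,0,0,0,8],
    [0,0,0,0,0,0,8]
  ]
}}

```text
t: 37.0
tool_pos: [0.4674, 0.2864, 0.0893]
orientation: [-1.215, -2.897, 0.001]
force: [-0.9, 1.6, -1.1]
opening: 0.0161
gripper_force: 15.0
```

{"fn": "move_arm", "kwargs": {
  "plan": [
    [0,0,0,0,0,0.08,8],
    [0,0,0,0,0,0,8],
    [0,0,0,0,0,0,25],
    [0,0,0,0,0,0,30],
    [0,0,0,0,0,0,40],
    [0,0,0,0,0,-0.5,50],
    [0,0,0,0,0,-0.7,50],
    [0,0,0,0,0,-0.9,50],
    [0,0,0,0,0,-1,50],
    [0,0,0,0,0,-0.5,50]
  ]
}}

```text
t: 38.0
tool_pos: [0.4689, 0.287, 0.1809]
orientation: [1.214, 2.894, 0.005]
force: [0.4, 0.2, 0.1]
opening: 0.0498
gripper_force: 0.0
```

{"fn": "move_arm", "kwargs": {
  "plan": [
    [0,0,0,0,0,-0.8,50],
    [0,0,0,0,0,-0.5,50],
    [0,0,0,0,0,0,50],
    [0,0,0,0,0,0,50],
    [0,0,0,0,0,0,50],
    [0,0,0,0,0,0,50],
    [0,0,0,0,0,0,50],
    [0,0,0,0,0,0,50],
    [0,0,0,0,0,0,50],
    [0,0,0,0,0,0,50]
  ]
}}

```text
t: 39.0
tool_pos: [0.4677, 0.2864, 0.2099]
orientation: [1.215, 2.897, -0.0]
force: [-0.4, 0.0, -0.1]
opening: 0.0499
gripper_force: 0.0
```

```bash
python3 - <<'E'
from h import *
c=cam('side'); P=xyzmap(c); hsv=cv2.cvtColor(c['frame'],cv2.COLOR_RGB2HSV)
for k,(a,b) in {'yellow':(22,35),'purple':(125,150),'green':(50,75),'red':(0,6)}.items():
    m=(hsv[...,0]>=a)&(hsv[...,0]<=b)&(hsv[...,1]>120)&(hsv[...,2]>50)&(P[...,2]>.06)&(P[...,2]<.14)&(P[...,0]>.4)&(P[...,0]<.62)&(P[...,1]>.1)
    q=P[m]; print(k,len(q),((q.min(0)+q.max(0))/2).round(4),np.percentile(q[:,2],[5,95]).round(4))
print(G.round(3)); f=c['frame'][100:290,130:330]; cv2.imwrite('pics/s7.png',cv2.resize(cv2.cvtColor(f,cv2.COLOR_RGB2BGR),None,fx=3,fy=3,interpolation=2))
E
```

```text
yellow 111 [0.5688 0.1852 0.0943] [0.0854 0.1042]
purple 86 [0.5162 0.2343 0.0941] [0.0859 0.1032]
green 120 [0.4888 0.2595 0.0937] [0.0856 0.1041]
red 128 [0.4672 0.287  0.0937] [0.0849 0.1037]
[[0.569 0.184]
 [0.544 0.209]
 [0.519 0.235]
 [0.494 0.261]
 [0.468 0.286]]
```

View pics/s7.png

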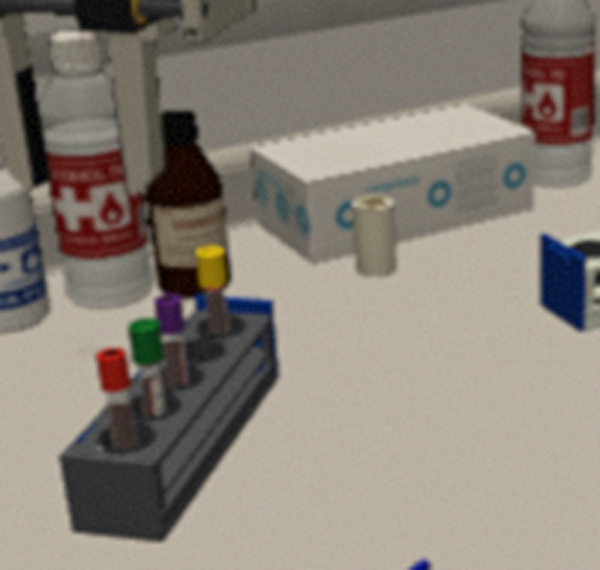

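All four tubes stand upright with their tops at about 104 mm: yellow 1, purple 3, green 4, red 5, and place 2 empty. The gripper is clear, so I'm handing in.

```bash
python3 -c "from plant import close_job; print(close_job())"
```

```text
the job is handed in; nothing more can be done
None
```

The four tubes are seated upright in the grey rack in worklist order from the blue end (yellow 1, purple 3, green 4, red 5, with place 2 empty), and the job is handed in at about 39 s of the 106 s allowed.

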